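# Lock the telescopic brush out at its second stop and hold it ready

## Robot

A 6-joint arm with a two-finger parallel gripper is mounted at the origin on the work surface. World frame = base frame: x ahead of the robot, y to its left, z up, the work surface at z = 0. Lengths are in m, angles in rad, forces in N, time in s.
With the tool pointing down it reaches from about 0.425 to 0.95 m from the base axis. Payload 3.5 kg.
Tool frame: the origin (TCP) lies between the finger pads; the fingertips stand 14 mm ahead of it and the grasp point (between the pads) lies 5 mm behind it (ctrl.tip_extent is the distance from the TCP to the fingertips, in m); x points along the fingers, z is the direction in which the jaws open and shut, and the axes are right-handed (so a half turn about x gives the same grasp; the last joint's range is limited). The gripper opens to 85 mm and grips with 20 to 120 N. Pads are 22 mm wide; open, the fingers measure 114 mm over their backs; the gripper's body (76 mm by 85 mm) begins 54 mm behind the grasp point. The pads swing forward as they close: fully open they stand 13 mm farther back than shut.
Start: joints at [-1.486, 0.286, 1.577, -0, 1.279, -0.15], TCP at [0.157, -0.656, 0.245] pointing down, gripper open.
Joint ranges: [-2.77, 2.77], [-0.9, 2.22], [0.21, 2.48], [-1.53, 4.67], [0.24, 2.81], [-2.84, 2.84]. Speed limits (rad/s): [2.79, 2.79, 3.14, 3.14, 3.14, 3.14].

## Interface

Orientations are given as a unit quaternion [x, y, z, w].
In Python, from plant import ctrl gives the robot as it stands.
- The arm moves only by the tool move_arm, never from a script. Its argument "commands" is one flat list of numbers, 4 for each row, row after row: the shift along the tool's x, y, z in units of 25 mm (1.0 is 25 mm), then the turn about the tool's x in units of 5 degrees (1.0 is 5 degrees). A call has 1 to 20 rows; each row shifts and turns the commanded pose from where the row before left it, along the tool's axes as they then stand; what a row does not reach is not made up. A row lasts 1/8 s, in which the tool goes at most 62.5 mm and 10.7 degrees, less where a joint would pass 70% of its speed; a pose out of reach is approached as far as the arm can. A call is refused whole if a number of a shift passes 1 or a number of a turn 1, either way. A call with a gripper value outside its range is refused whole. "jaw" is the finger opening in mm, from 0 to 85.4, set as the call begins (left out, the last holds). The fingers move at their own pace and stop on an object; "force" is the grip in N (left out, the last holds). Time passes only in rows, so rows that do not move let the fingers close. It gives the time, the measured TCP pose, the force and the opening at its end, in the units of the state.
- ctrl.get_state(): the state, without advancing time (a new reading comes with each control period).
- ctrl.read_camera(name): name is "side" or "top"; returns the picture (384x512x3 uint8, red, green, blue); there is no depth.
- ctrl.get_calibration(name): a dict with "camera_matrix" (3x3 intrinsics, pixels), "camera_from_world" (4x4, takes a point from world to camera coordinates). Camera axes: x right, y down, z forward; pixel columns grow to the right and rows downward; lengths in m; the calibration is good to about 2 mm. A picture is of the moment at which its call begins. get_calibration takes no time and is no camera call.
- ctrl.sign_off(): hands the job in, once; it reports no verdict.
The state is a dict: "time": time; "qpos": joint angles; "dq": joint speeds; "joint_efforts": joint torques, N m; "eef_pos": TCP position; "tcp_rot": TCP orientation; "contact_force": force on the tool from outside, world axes, zero at the start; "wrist_torque": the same for the moment, N m; "opening": opening from 0.0 (shut) to 1.0 (fully open).
Only numpy, scipy, OpenCV 4.12 (cv2) and the standard library are available. Lean on these libraries where they do the work, as an engineer would, in place of code of your own. Each camera call takes 0.05 s, during which the arm holds its last target.

## Task

The steel cup stands in the way of the telescopic brush's handle: set it aside upright on the shelf, clear of where the handle will come out, without dropping it or letting the brush push it. Then, with the brush head in its dock, squeeze in the orange button and draw the handle out past its first stop to its second, fully out, and let the button spring back out so that the brush is locked long. Lift it well clear of dock and shelf and finish still holding it there, steady, carried by the gripper alone with the button left out; leave the other things as they stand.

Things in the scene. Friction and masses are not known exactly. Their poses are not given: they have to be found in the camera images.
- dock: Grey plastic dock fixed to the shelf, open above. Origin on the shelf under the middle of the brush head; z up. The stored brush lies along its x axis, head at the origin, handle towards -x, the direction in which it is drawn out. The head's pocket is 54 x 128 mm (x, y), walls 46 mm high, with a slot for the tube; it holds the head against the pull. The brush lifts straight up out of it.
- dock_fork (a point): Middle of the dock's open fork, 256 mm along -x from the dock's origin, in which the handle rests and slides: 10 mm long (x), 42 mm wide, cheeks up to 55 mm above the shelf. A strip 30 mm wide and 6 mm high joins it to the pocket. The point is on the axis of the handle, 50 mm above the shelf.
- brush: The loose brush, about 0.21 kg: white head 36 x 110 x 54 mm (x, y, z) with blue bristles, aluminium tube 16 mm thick, green handle. Origin: underside of the bristles, mid-head; axes as the dock's when stored. The axis of tube and handle is 44 mm above the origin, 50 mm above the shelf when stored. Extended, it balances within 50 mm of handle_grip, on the head's side.
- head_center (a point): Middle of the brush head, 27 mm above the bristles' underside (33 mm above the shelf when stored).
- button_face (a point): Centre of the face of the orange round button (14 mm across) on the brush's -y side of the handle's grey front collar, level with the handle's axis. The collar is 28 mm wide (y), 30 mm high, 34 mm long; button centre 15 mm from its front end. The face is 20.5 mm from the axis, the collar's opposite side 14 mm: pinched across (34.5 mm) from above, the button goes in. Moves with the handle.
- handle_grip (a point): Point on the handle's axis 31 mm behind the button's centre, where the green handle is 24 mm wide (y) with flat upright sides and 26 mm high: a place to hold the brush without touching the button. Moves with the handle.
- handle_tail (a point): Rear end of the handle, on its axis, 200 mm behind the button's centre (275 mm from the middle of the head when shut). Moves with the handle.
- handle (a joint): How far the handle is drawn out, m: 0 shut (start), first stop 0.055, second stop 0.108 to 0.112, where it can go no further. Moving it takes about 3 N when the lock is free.
- button (a joint): How far the button is pressed in, m: 0 out, 0.0055 fully in (spring, 5 to 8 N). The lock is free when it is over 0.0045 in. Let go between stops, it stays about 0.004 in and springs out at the next stop the handle reaches, where it locks the handle against pull and push. At the second stop it springs out as soon as it is let go.
- cup_center (a point): Centre of the stainless steel cup, half-way up: 60 mm across the rim, a little narrower below, 70 mm high, wall 3 mm, about 0.11 kg, open above. It stands with its centre 35 mm above the shelf, its side 20 to 40 mm behind the handle's tail.
- grinder_center (a point): Middle of the glass pepper grinder with a wooden top, 52 mm across, 143 mm high, standing; the point is 67 mm above the shelf. Leave it alone.
- dish_center (a point): Centre of the blue ceramic sauce dish: 84 mm across, 24 mm high. Leave it alone.
- spoon_center (a point): Middle of the wooden spoon, 240 mm long, up to 48 mm wide, 15 mm thick, lying along its own x. Leave it alone.
- unit_center (a point): Centre of the white plastic drawer unit, 150 mm (x) x 180 mm (y) x 132 mm high, its blue tray up to 30 mm pulled out towards its -x. Leave it alone.
Not all that is in view belongs to the job. Of the things shaped like the part that bears cup_center, the bare steel one is meant.

How it is judged:
On the way, in this order (a step that is already met when the one before it is completed fails the run):
1. the cup stands upright on the shelf, let go, out of the handle's way (angle between cup_center's own z axis and vertical below 0.1 rad and height (world z) of cup_center between 0.031 and 0.039 m and contact force between the fingers and cup below 0.05 N and (y of cup_center in the frame of dock above 0.055 m or y of cup_center in the frame of dock below -0.055 m or x of cup_center in the frame of dock below -0.425 m)), for 0.2 s.
2. with the head still in its dock, the handle is drawn out to the second stop and locked there, the button out again (value of joint handle above 0.105 m and value of joint button below 0.002 m and height (world z) of head_center below 0.045 m), for 0.1 s.
At the end, for the whole second after the job is handed in: The fingers hold the brush still, locked at its second stop (over 105 mm out, button out), head and tail over 90 mm above the shelf, touching nothing else; the cup stands upright on the shelf, over 55 mm off the handle's line or beyond its end; the other things are within 30 mm of their places (value of joint handle above 0.105 m and value of joint button below 0.002 m and contact force between the fingers and brush above 1 N and height (world z) of each of head_center, handle_tail above 0.09 m and linear speed of brush below 0.03 m/s and contact force between brush and dock below 0.05 N and contact force between brush and unit below 0.05 N and contact force between brush and grinder below 0.05 N and angle between cup_center's own z axis and vertical below 0.1 rad and height (world z) of cup_center between 0.031 and 0.039 m and (y of cup_center in the frame of dock above 0.055 m or y of cup_center in the frame of dock below -0.055 m or x of cup_center in the frame of dock below -0.425 m) and distance of each of grinder_center, dish_center, spoon_center, unit_center from where it was at the start of the episode below 0.03 m); the arm keeps its last pose, push and grip.
It fails at once if the brush pushes against the cup (contact force between brush and cup above 0.5 N).
It fails at once if the cup is knocked over (angle between cup_center's own z axis and vertical above 0.5 rad).
It fails at once if the cup is let fall from more than 15 mm above the shelf (contact force between the fingers and cup below 0.02 N and height (world z) of cup_center above 0.05 m).
It fails at once if the grinder, dish, spoon or drawer unit is shifted by 30 mm or knocked over (distance of any of grinder_center, dish_center, spoon_center, unit_center from where it was at the start of the episode above 0.03 m).
It also fails if it takes over 58 s, if anything falls off the work surface, if the arm or the gripper's body presses on something with over 40 N, if the wrist force passes 120 N, or if a joint passes its speed limit or range.

## Working session

There is one attempt and no reset: what is moved stays moved. The work goes in short steps, Python scripts to look and compute and a tool call to move; the robot and the scene stay as the last step left them, time stands still between calls to the robot, and variables do not carry over. Pictures are saved under pics/ and viewed, and the job is handed in when it is done.

Besides the shell and the picture viewer there is one more tool, called after "Call:" by a JSON object that holds its "method" and its "body". move_arm: Moves the arm, as the interface text tells. Its arguments: {"type":"object","properties":{"commands":{"type":"array"},"jaw":{"type":"number"},"force":{"type":"number"}},"required":["commands"]}

```bash
mkdir -p pics; ls; python3 - <<'E'
from plant import ctrl
import cv2
for n in("side","top"):
    im=ctrl.read_camera(n); cv2.imwrite(f"pics/{n}0.png",im[:,:,::-1]); c=ctrl.get_calibration(n); print(n,c)
print(ctrl.get_state())
E
```

```text
pics
side {'camera_matrix': array([[361.5639222 ,   0.        , 257.15140271],
       [  0.        , 361.5639222 , 186.94959053],
       [  0.        ,   0.        ,   1.        ]]), 'camera_from_world': array([[-0.89296865, -0.44988503, -0.01450693,  0.54683239],
       [-0.30163837,  0.62201648, -0.72257165,  0.22492482],
       [ 0.33409772, -0.64085799, -0.6911438 ,  0.79451311],
       [ 0.        ,  0.        ,  0.        ,  1.        ]])}
top {'camera_matrix': array([[384.99601564,   0.        , 251.98409878],
       [  0.        , 384.99601564, 192.02637316],
       [  0.        ,   0.        ,   1.        ]]), 'camera_from_world': array([[-8.04604531e-02, -9.96757628e-01,  5.89069842e-04,
         4.36042350e-02],
       [-9.73005120e-01,  7.84148233e-02, -2.17053339e-01,
         6.20551864e-01],
       [ 2.16303379e-01, -1.80373779e-02, -9.76159567e-01,
         9.05887974e-01],
       [ 0.00000000e+00,  0.00000000e+00,  0.00000000e+00,
         1.00000000e+00]])}
{'time': 0.1, 'qpos': array([-1.48603048e+00,  2.87134166e-01,  1.57807779e+00,  2.78110389e-05,
        1.27858770e+00, -1.50032185e-01]), 'dq': array([-2.86243174e-04, -2.38122273e-03, -3.89062012e-03, -1.63519921e-05,
       -4.43307973e-04, -4.93921440e-04]), 'joint_efforts': array([ 3.68604069e-04, -4.07298446e+01, -2.93699080e+01, -1.37533893e-04,
        3.43114320e-03,  1.75687535e-05]), 'eef_pos': array([ 0.15700064, -0.65589174,  0.24402185]), 'tcp_rot': array([ 0.43857142,  0.55564757, -0.43741963,  0.5545944 ]), 'contact_force': array([-0.9964407 ,  0.59950241,  0.26374185]), 'wrist_torque': array([ 0.00405593,  0.01177055, -0.03118597]), 'opening': 0.9990362318893994}
```

View pics/side0.png

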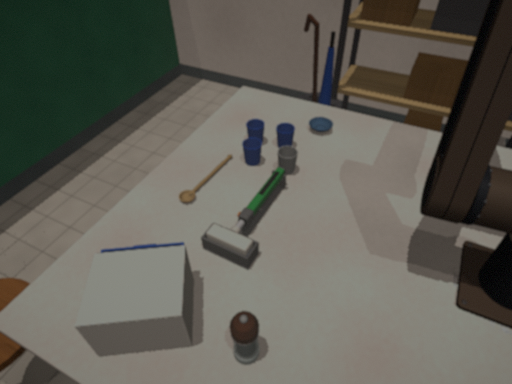

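View pics/top0.png

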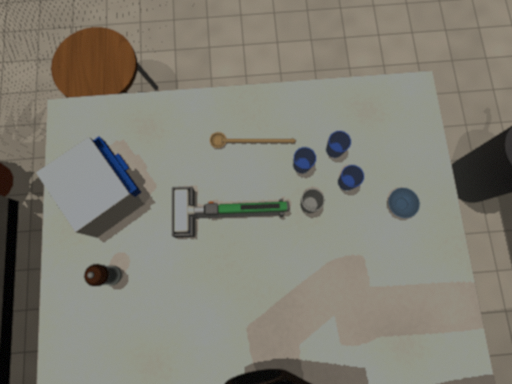

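```bash
cat > h.py <<'E'
import numpy as np,cv2
from plant import ctrl
def ray(n,uv,z):
    c=ctrl.get_calibration(n);K=c["camera_matrix"];T=c["camera_from_world"]
    R=T[:3,:3];o=-R.T@T[:3,3];d=R.T@np.linalg.inv(K)@np.array([uv[0],uv[1],1.])
    return o+d*(z-o[2])/d[2]
def proj(n,p):
    c=ctrl.get_calibration(n);T=c["camera_from_world"];q=c["camera_matrix"]@(T[:3,:3]@np.asarray(p,float)+T[:3,3]);return q[:2]/q[2]
def crop(n,im,x0,y0,x1,y1,s,f):
    cv2.imwrite(f"pics/{f}.png",cv2.resize(im[y0:y1,x0:x1,::-1],None,fx=s,fy=s,interpolation=cv2.INTER_CUBIC))
E
python3 - <<'E'
from h import *
t=cv2.imread("pics/top0.png")[:,:,::-1]; s=cv2.imread("pics/side0.png")[:,:,::-1]
crop("top",t,160,120,430,260,2.9,"topc"); crop("side",s,170,90,350,270,3.3,"sidec")
hsv=cv2.cvtColor(t.copy(),cv2.COLOR_RGB2HSV)
for nm,lo,hi in(("green",(50,120,50),(75,255,255)),("orange",(3,150,120),(18,255,255)),("blue",(105,120,40),(125,255,255))):
    m=cv2.inRange(hsv,lo,hi); n,l,st,c=cv2.connectedComponentsWithStats(m)
    for i in range(1,n):
        if st[i,4]>3: print(nm,st[i],c[i].round(1))
E
```

```text
green [270 202  16   9  60] [280.3 206.4]
green [219 204  48   9 201] [233.6 208.5]
blue [ 94 137  46  59 646] [117.5 166.1]
blue [329 140  17  13 114] [336.1 146.6]
blue [295 158  18  11 139] [302.7 163. ]
blue [341 173  14  14 135] [347.9 180.1]
```

View pics/topc.png

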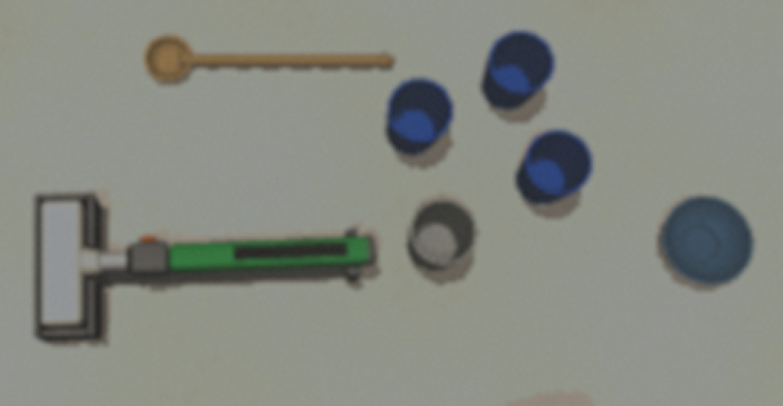

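View pics/sidec.png

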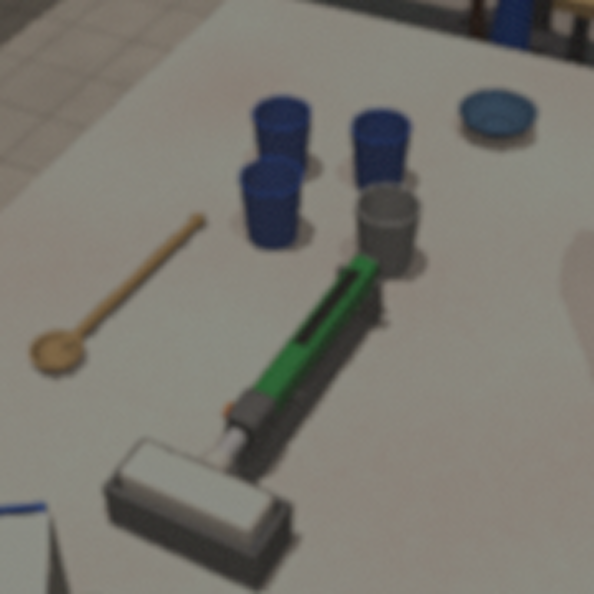

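```bash
python3 - <<'E'
from h import *
T=lambda x,y:(160+x/2.9,120+y/2.9)
S=lambda x,y:(170+x/3.3,90+y/3.3)
for nm,uv,z in(("cup rim",T(444,229),.07),("cup rim L",T(411,229),.07),("cup rim R",T(476,229),.07),("button",T(148,239),.05),("collar top",T(149,257),.065),("green front",T(170,256),.063),("green rear",T(373,249),.063),("head top TL",T(43,201),.06),("head top BR",T(83,325),.06),("head TR",T(83,201),.06),("head BL",T(43,325),.06),("dish",T(706,240),.024),("spoonbowl",T(168,59),.01),("spoon end",T(392,60),.01),("b1",T(420,107),.07),("b2",T(521,60),.07),("b3",T(558,160),.07)):
    print(nm,ray("top",uv,z).round(4))
for nm,uv,z in(("cup rim",S(388,207),.07),("button",S(229,410),.05),("collar top",S(252,405),.065),("green rear",S(367,262),.063)):
    print("S",nm,ray("side",uv,z).round(4))
print(ray("top",(95,274),.13),ray("top",(128,160),.1))
E
```

```text
cup rim [ 0.5915 -0.1582  0.07  ]
cup rim L [ 0.5938 -0.1297  0.07  ]
cup rim R [ 0.5892 -0.1859  0.07  ]
button [0.6073 0.1    0.05  ]
collar top [0.5883 0.0987 0.065 ]
green front [0.5881 0.0807 0.063 ]
green rear [ 0.5801 -0.0958  0.063 ]
head top TL [0.6468 0.1894 0.06  ]
head top BR [0.5346 0.1592 0.06  ]
head TR [0.6439 0.1542 0.06  ]
head BL [0.5373 0.1934 0.06  ]
dish [ 0.571  -0.4022  0.024 ]
spoonbowl [0.7885 0.0746 0.01  ]
spoon end [ 0.7704 -0.1383  0.01  ]
b1 [ 0.7032 -0.1496  0.07  ]
b2 [ 0.7397 -0.2448  0.07  ]
b3 [ 0.645  -0.2652  0.07  ]
S cup rim [ 0.59   -0.1526  0.07  ]
S button [0.6099 0.1013 0.05  ]
S collar top [0.5899 0.101  0.065 ]
S green rear [ 0.5798 -0.0852  0.063 ]
[0.44781912 0.36328823 0.13      ] [0.72125288 0.29540983 0.1       ]
```

```bash
cat >> h.py <<'E'
from scipy.spatial.transform import Rotation as R
def tool():
    s=ctrl.get_state(); return np.array(s["eef_pos"]),R.from_quat(s["tcp_rot"]).as_matrix()
def go(target,psi=None):
    "shift in units along tool axes to target"
    p,M=tool(); return ((M.T@(np.array(target)-p))/.025).round(2)
E
python3 - <<'E'
from h import *
p,M=tool(); print(p,M.round(3),ctrl.tip_extent)
for v in((-.999,.045,0),(.999,-.045,0)):
    v=np.array(v)/np.linalg.norm(v)
    a=np.degrees(np.arctan2(np.dot(np.cross(M[:,2],v),M[:,0]),M[:,2]@v)); print(a)
    M2=R.from_rotvec(M[:,0]*np.radians(a)).as_matrix()@M
    print(M2.round(3)); print((M2.T@(np.array([.591,-.156,.15])-p)/.025).round(2))
E
```

```text
[ 0.15700064 -0.65589174  0.24402185] [[-0.     0.973  0.233]
 [ 0.002  0.233 -0.973]
 [-1.     0.    -0.002]] 0.014
106.03160673494064
[[-0.    -0.045 -0.999]
 [ 0.002 -0.999  0.045]
 [-1.    -0.002  0.   ]]
[  3.8  -20.75 -16.44]
-73.96839326505936
[[-0.     0.045  0.999]
 [ 0.002  0.999 -0.045]
 [-1.     0.002 -0.   ]]
[ 3.8  20.75 16.44]
```

```bash
python3 - <<'E'
from h import *
p,M=tool()
def sim(rows):
    q=p.copy();N=M.copy();rs=[]
    for r in rows:
        q=q+N@(np.array(r[:3])*.025); N=N@R.from_rotvec([np.radians(5*r[3]),0,0]).as_matrix(); rs.append(np.hypot(*q[:2]))
    return q,N,rs
for c in (0,.2,.4):
    q,N,rs=sim([[0.15,1,c,-1]]*14+[[0,1,c,-.79]])
    print(c,q,min(rs),N.T@(np.array([.591,-.156,.12])-q)/.025)
E
```

```text
0 [ 0.38840058 -0.39465399  0.19205969] 0.5537208538568024 [2.90209571 9.89728275 7.66377152]
0.2 [ 0.44062513 -0.44093553  0.19194944] 0.6233575597098397 [ 2.90209571 11.65197489  5.49303664]
0.4 [ 0.49284967 -0.48721707  0.19183918] 0.684872843781546 [ 2.90209571 13.40666702  3.32230175]
```

Call:
{"method": "move_arm", "body": {"commands": [0.15,1,0,-1,0.15,1,0,-1,0.15,1,0,-1,0.15,1,0,-1,0.15,1,0,-1,0.15,1,0,-1,0.15,1,0,-1,0.15,1,0,-1,0.15,1,0,-1,0.15,1,0,-1,0.15,1,0,-1,0.15,1,0,-1,0.15,1,0,-1,0.15,1,0,-1,0,1,0,-0.79], "jaw": 85, "force": 40}}

```text
time: 1.98
eef_pos: [0.3883, -0.394, 0.1918]
tcp_rot: [0.016, 0.707, -0.015, 0.707]
contact_force: [0.2, 0.3, 0.5]
opening: 0.996
```

Call:
{"method": "move_arm", "body": {"commands": [0.2,0.99,0.77,0,0.2,0.99,0.77,0,0.2,0.99,0.77,0,0.2,0.99,0.77,0,0.2,0.99,0.77,0,0.2,0.99,0.77,0,0.2,0.99,0.77,0,0.2,0.99,0.77,0,0,0.99,0.77,0,0,0.99,0.77,0,0,0,0,0,0,0,0,0]}}

```text
time: 3.48
eef_pos: [0.5914, -0.157, 0.1523]
tcp_rot: [0.016, 0.707, -0.016, 0.706]
contact_force: [-0.3, 0.1, -0.1]
opening: 0.997
```

```bash
python3 - <<'E'
from h import *
im=ctrl.read_camera("side"); crop("side",im,170,20,400,270,2.3,"s1"); t=ctrl.read_camera("top"); crop("top",t,160,110,430,290,2.9,"t1")
print(tool(),go([.591,-.156,.15]),ctrl.get_state()["qpos"])
E
```

```text
(array([ 0.59131423, -0.15752185,  0.15256047]), array([[-7.12066278e-04,  4.62953748e-02,  9.98927541e-01],
       [ 1.38405005e-05,  9.98927794e-01, -4.62953766e-02],
       [-9.99999746e-01, -1.91397194e-05, -7.11943547e-04]])) [ 0.1   0.06 -0.02] [-4.25879878e-01  2.40384828e-01  1.81053408e+00 -3.17350562e-04
  1.09132794e+00 -3.79421455e-01]
```

View pics/s1.png

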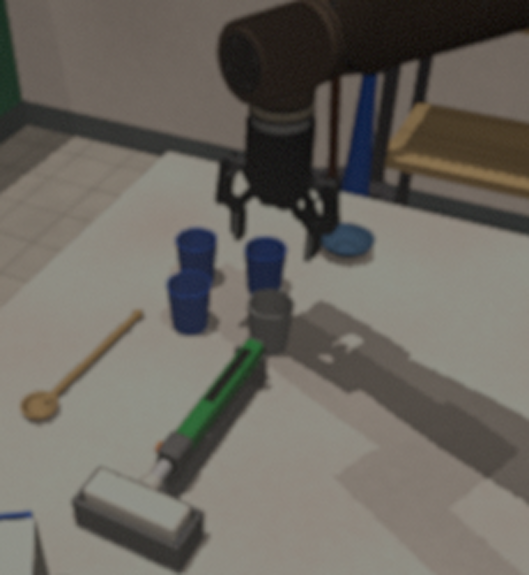

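View pics/t1.png

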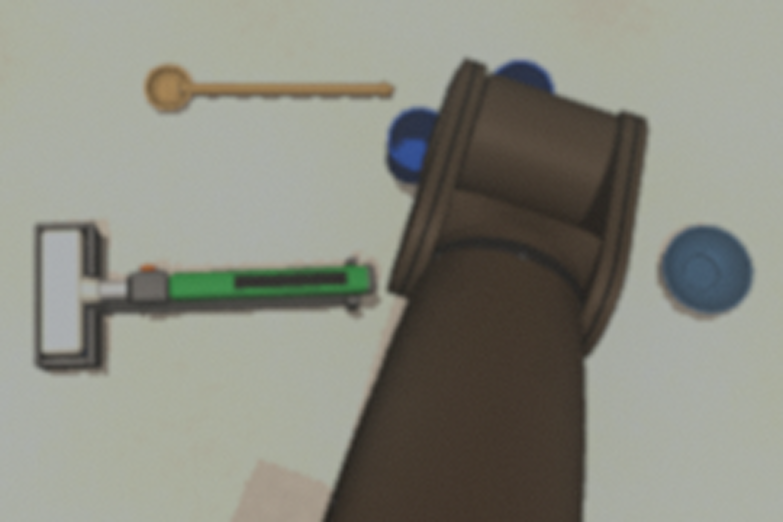

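Call:
{"method": "move_arm", "body": {"commands": [0.6,0.06,0,0,0.6,0,0,0,0.6,0,0,0,0.6,0,0,0,0.6,0,0,0,0.6,0,0,0,0.6,0,0,0,0.2,0,0,0,0,0,0,0]}}

```text
time: 4.7
eef_pos: [0.5919, -0.1553, 0.0424]
tcp_rot: [0.016, 0.707, -0.016, 0.707]
contact_force: [0.2, -0.1, 0.8]
opening: 0.994
```

Call:
{"method": "move_arm", "body": {"commands": [0,0,0,0,0,0,0,0,0,0,0,0,0,0,0,0,0,0,0,0,0,0,0,0,0,0,0,0,0,0,0,0], "jaw": 45, "force": 30}}

```text
time: 5.7
eef_pos: [0.5926, -0.1556, 0.044]
tcp_rot: [0.016, 0.707, -0.016, 0.707]
contact_force: [-2.3, 0.0, 6.2]
opening: 0.689
```

```bash
python3 - <<'E'
from h import *
im=ctrl.read_camera("side"); crop("side",im,170,20,400,270,2.3,"s2")
print(tool()[0],go([.46,-.22,.07]))
E
```

```text
[ 0.59256414 -0.1556313   0.04403535] [-1.04 -2.81 -5.18]
```

View pics/s2.png

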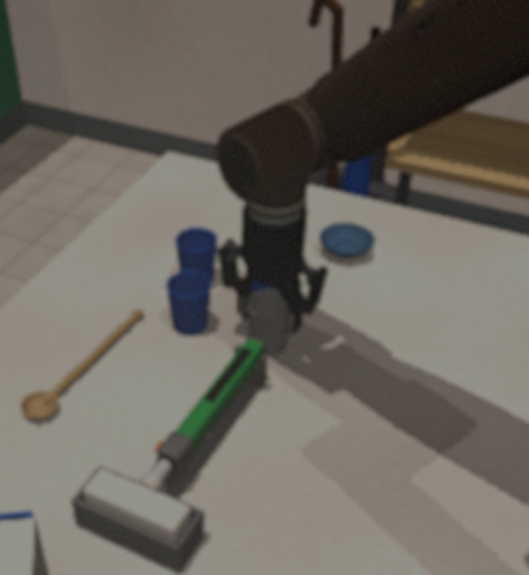

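Call:
{"method": "move_arm", "body": {"commands": [-0.25,0,0,0,-0.5,0,0,0,-0.25,0,0,0,0,-0.3,-0.5,0,0,-0.3,-0.6,0,0,-0.3,-0.6,0,0,-0.3,-0.6,0,0,-0.3,-0.6,0,0,-0.3,-0.6,0,0,-0.3,-0.6,0,0,-0.3,-0.6,0,0,-0.2,-0.5,0,0,0,0,0,0,0,0,0]}}

```text
time: 7.5
eef_pos: [0.4595, -0.2145, 0.068]
tcp_rot: [0.016, 0.707, -0.016, 0.707]
contact_force: [0.9, 0.5, -0.7]
opening: 0.691
```

```bash
python3 - <<'E'
from h import *
im=ctrl.read_camera("side"); crop("side",im,170,20,400,270,2.3,"s3")
print(tool()[0],ctrl.get_state()["contact_force"],ctrl.get_state()["opening"])
E
```

```text
[ 0.45967954 -0.2143988   0.06802868] [ 0.18995106 -0.77117526 -1.00237481] 0.6893129384758068
```

View pics/s3.png

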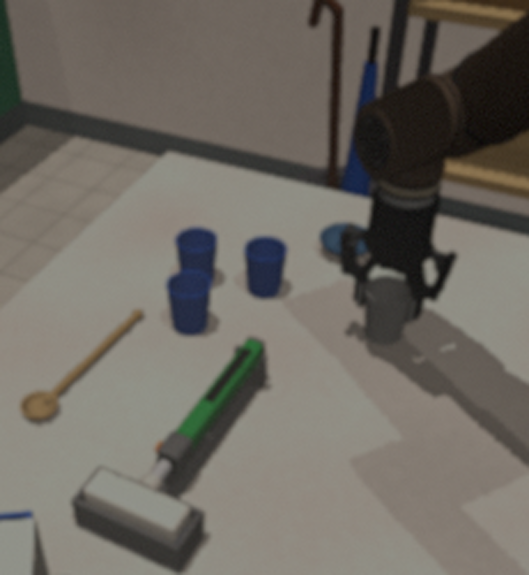

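Call:
{"method": "move_arm", "body": {"commands": [0.3,0,0,0,0.3,0,0,0,0.15,0,0,0,0.1,0,0,0,0.05,0,0,0,0.05,0,0,0,0,0,0,0,0,0,0,0]}}

```text
time: 8.55
eef_pos: [0.4593, -0.2144, 0.0442]
tcp_rot: [0.016, 0.707, -0.016, 0.707]
contact_force: [0.6, 0.1, -2.0]
opening: 0.689
```

Call:
{"method": "move_arm", "body": {"commands": [0.04,0,0,0,0,0,0,0,0.02,0,0,0,0,0,0,0]}}

```text
time: 9.05
eef_pos: [0.4594, -0.2148, 0.0441]
tcp_rot: [0.016, 0.707, -0.016, 0.707]
contact_force: [-3.7, 0.9, 8.4]
opening: 0.692
```

Standing on the shelf now (force up). Open and rise.

Call:
{"method": "move_arm", "body": {"commands": [0,0,0,0,0,0,0,0,0,0,0,0,0,0,0,0,0,0,0,0,0,0,0,0], "jaw": 85}}

```text
time: 9.8
eef_pos: [0.4592, -0.2143, 0.0425]
tcp_rot: [0.016, 0.707, -0.016, 0.707]
contact_force: [-0.2, -0.1, -0.1]
opening: 0.996
```

Call:
{"method": "move_arm", "body": {"commands": [-0.3,0,0,0,-0.6,0,0,0,-0.7,0,0,0,-0.7,0,0,0,-0.7,0,0,0,-0.7,0,0,0,-0.3,0,0,0]}}

```text
time: 10.68
eef_pos: [0.4598, -0.2148, 0.1444]
tcp_rot: [0.016, 0.706, -0.017, 0.708]
contact_force: [-0.1, -0.7, 0.4]
opening: 0.999
```

```bash
python3 - <<'E'
from h import *
im=ctrl.read_camera("side"); crop("side",im,170,20,400,270,2.3,"s4")
h=np.array([.5907,.174,0]); d=np.array([-.045,-1,0])/np.hypot(1,.045)
b=h+d*.075; print(b,tool()[0],go([b[0]+.002,b[1],.13]))
E
```

```text
[0.58732841 0.09907582 0.        ] [ 0.46001102 -0.2149016   0.1447233 ] [ 0.58 12.78  4.6 ]
```

View pics/s4.png

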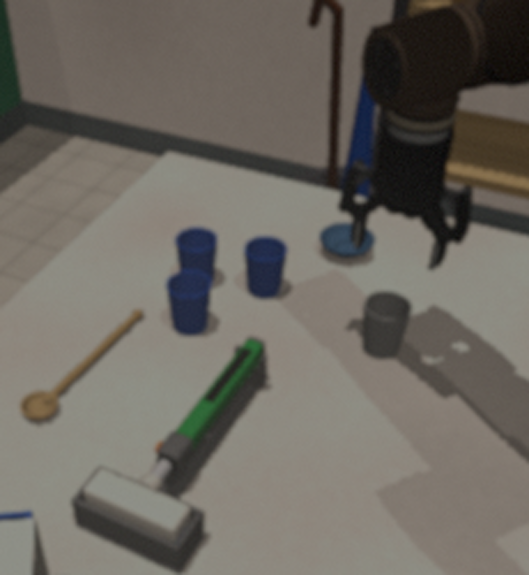

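Call:
{"method": "move_arm", "body": {"commands": [0,0.5,0.3,0,0,0.9,0.3,0,0,0.9,0.3,0,0,0.9,0.3,0,0,0.9,0.3,0,0,0.9,0.3,0,0,0.9,0.3,0,0,0.9,0.3,0,0,0.9,0.3,0,0,0.9,0.3,0,0,0.9,0.3,0,0,0.9,0.3,0,0,0.9,0.3,0,0,0.9,0.4,0,0,0.5,0.3,0,0,0,0,0,0,0,0,0]}}

```text
time: 12.85
eef_pos: [0.5881, 0.0973, 0.1421]
tcp_rot: [0.016, 0.707, -0.016, 0.707]
contact_force: [-0.4, 0.1, 0.1]
opening: 0.992
```

```bash
python3 - <<'E'
from h import *
im=ctrl.read_camera("side"); crop("side",im,130,70,350,270,2.6,"s5")
t=ctrl.read_camera("top"); crop("top",t,150,120,430,290,2.8,"t5")
print(tool()[0],go([.590,.100,.043]))
E
```

```text
[0.58818508 0.09699263 0.14237249] [3.97 0.12 0.07]
```

View pics/s5.png

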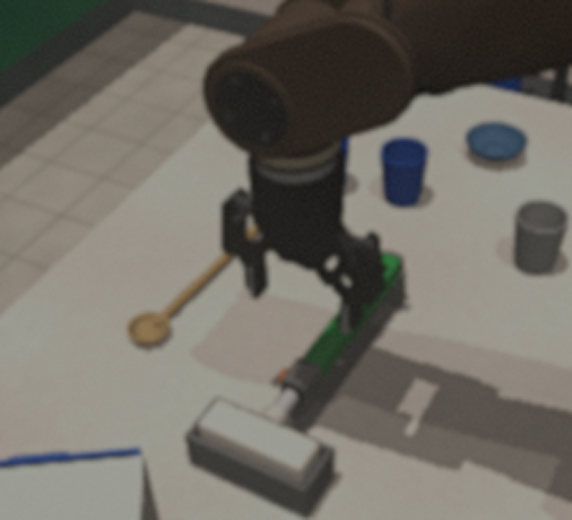

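View pics/t5.png

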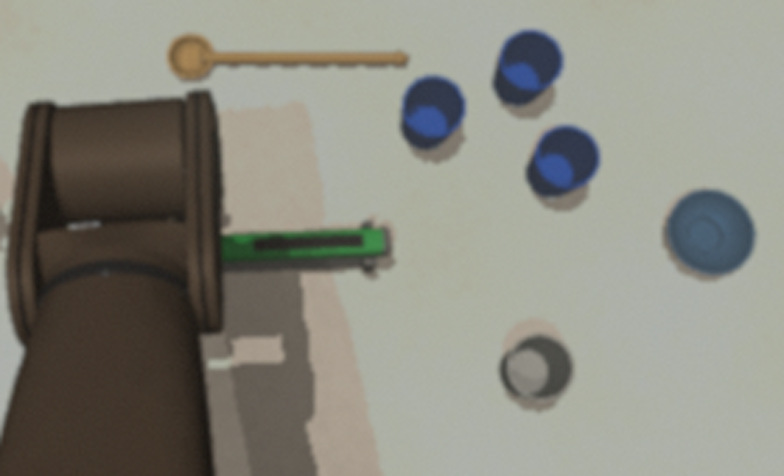

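Cup stands well aside; the gripper is over the collar. Descend.

Call:
{"method": "move_arm", "body": {"commands": [0.5,0.06,0.04,0,0.5,0.06,0.03,0,0.5,0,0,0,0.5,0,0,0,0.5,0,0,0,0.5,0,0,0,0.5,0,0,0,0.4,0,0,0,0.07,0,0,0,0,0,0,0,0,0,0,0], "jaw": 65}}

```text
time: 14.32
eef_pos: [0.5909, 0.1005, 0.044]
tcp_rot: [0.016, 0.706, -0.016, 0.707]
contact_force: [1.4, 0.2, -0.2]
opening: 0.763
```

```bash
python3 - <<'E'
from h import *
im=ctrl.read_camera("side"); crop("side",im,180,120,330,250,4,"s6")
print(tool()[0],go([.590,.100,.043]))
E
```

```text
[0.59088711 0.10054123 0.04398723] [ 0.04 -0.02 -0.03]
```

View pics/s6.png

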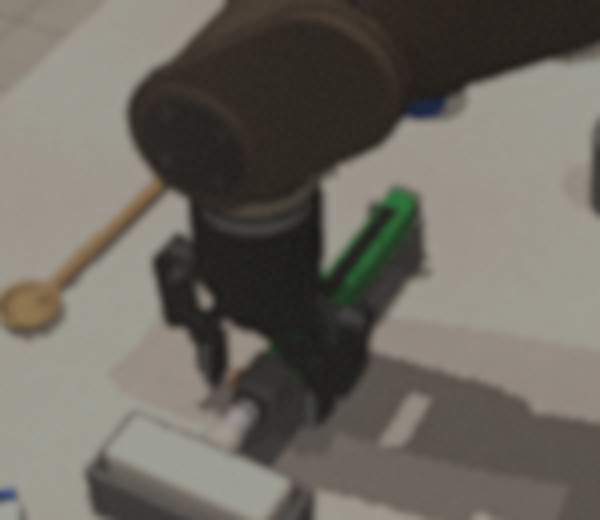

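Call:
{"method": "move_arm", "body": {"commands": [0,0,0,0,0,0,0,0,0,0,0,0,0,0,0,0,0,0,0,0,0,0,0,0,0,0,0,0,0,0,0,0], "jaw": 15, "force": 40}}

```text
time: 15.38
eef_pos: [0.5906, 0.1006, 0.0445]
tcp_rot: [0.016, 0.707, -0.016, 0.707]
contact_force: [-2.1, -0.3, 6.2]
opening: 0.329
```

```bash
python3 - <<'E'
from h import *
im=ctrl.read_camera("side"); crop("side",im,180,120,330,250,4,"s7")
s=ctrl.get_state();print(tool()[0],s["opening"]*85.4,s["contact_force"])
E
```

```text
[0.59063756 0.10054075 0.04453159] 28.09438878896433 [-3.47883552 -0.40160335  4.85482951]
```

View pics/s7.png

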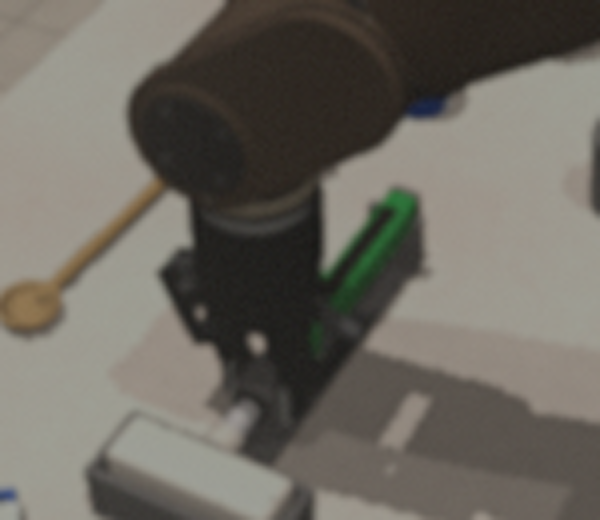

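Call:
{"method": "move_arm", "body": {"commands": [0,-0.1,0,0,0,-0.2,0,0,0,-0.3,0,0,0,-0.4,0,0,0,-0.4,0,0,0,-0.4,0,0,0,-0.4,0,0,0,0,0,0]}}

```text
time: 16.42
eef_pos: [0.589, 0.0451, 0.0445]
tcp_rot: [0.016, 0.706, -0.016, 0.708]
contact_force: [0.4, 0.8, 5.0]
opening: 0.329
```

```bash
python3 - <<'E'
from h import *
im=ctrl.read_camera("side"); crop("side",im,170,70,370,250,3.3,"s8")
t=ctrl.read_camera("top"); crop("top",t,150,120,430,290,2.8,"t8")
s=ctrl.get_state();print(tool()[0],s["opening"]*85.4,s["contact_force"])
E
```

```text
[0.58896235 0.04513183 0.04454483] 28.317187165149484 [-1.19788971  1.72031128  5.06437351]
```

View pics/t8.png

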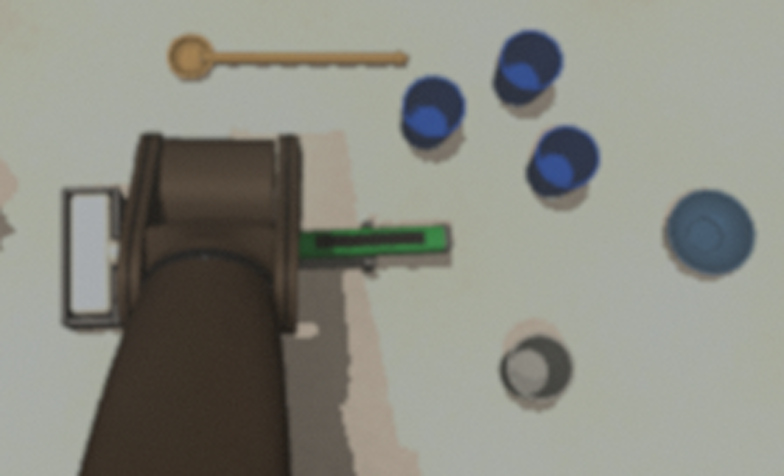

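View pics/s8.png

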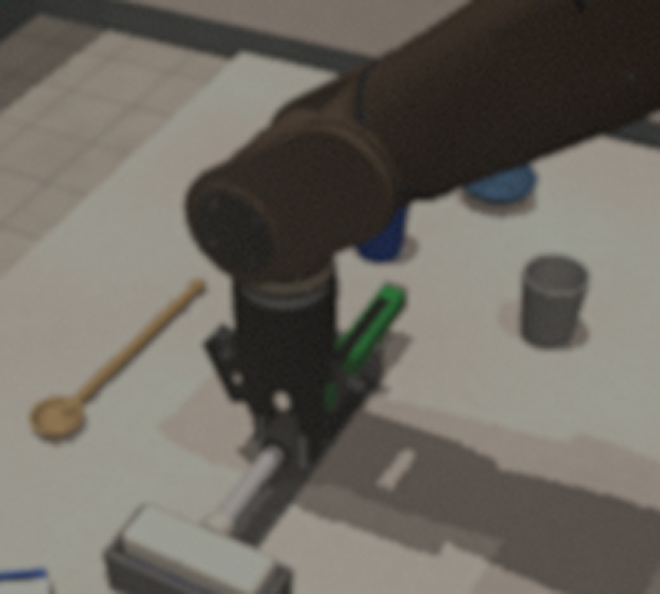

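Call:
{"method": "move_arm", "body": {"commands": [0,-0.1,0,0,0,-0.3,0,0,0,-0.4,0,0,0,-0.4,0,0,0,-0.4,0,0,0,-0.3,0,0,0,-0.2,0,0,0,-0.1,0,0,0,0,0,0]}}

```text
time: 17.65
eef_pos: [0.5865, -0.0087, 0.0446]
tcp_rot: [0.017, 0.706, -0.016, 0.708]
contact_force: [1.3, 5.1, 5.9]
opening: 0.325
```

Call:
{"method": "move_arm", "body": {"commands": [0,-0.08,0,0,0,0,0,0]}}

```text
time: 17.9
eef_pos: [0.5865, -0.0105, 0.0445]
tcp_rot: [0.017, 0.706, -0.016, 0.708]
contact_force: [-0.1, 5.0, 6.2]
opening: 0.332
```

Call:
{"method": "move_arm", "body": {"commands": [0,-0.08,0,0,0,0,0,0]}}

```text
time: 18.15
eef_pos: [0.5864, -0.0124, 0.0445]
tcp_rot: [0.017, 0.706, -0.016, 0.708]
contact_force: [0.3, 5.7, 5.3]
opening: 0.332
```

Call:
{"method": "move_arm", "body": {"commands": [0,-0.08,0,0,0,0,0,0]}}

```text
time: 18.4
eef_pos: [0.5863, -0.0143, 0.0446]
tcp_rot: [0.017, 0.706, -0.016, 0.708]
contact_force: [0.9, 5.6, 6.3]
opening: 0.33
```

Call:
{"method": "move_arm", "body": {"commands": [0,-0.1,0,0,0,-0.1,0,0,0,0,0,0]}}

```text
time: 18.77
eef_pos: [0.5862, -0.0146, 0.0445]
tcp_rot: [0.021, 0.706, -0.013, 0.708]
contact_force: [3.0, 21.9, 7.0]
opening: 0.329
```

Call:
{"method": "move_arm", "body": {"commands": [0,-0.08,0,0,0,0,0,0]}}

```text
time: 19.02
eef_pos: [0.5861, -0.0147, 0.0445]
tcp_rot: [0.022, 0.706, -0.012, 0.708]
contact_force: [4.8, 27.3, 6.8]
opening: 0.325
```

```bash
python3 - <<'E'
from h import *
im=ctrl.read_camera("side"); crop("side",im,170,70,370,250,3.3,"s9")
t=ctrl.read_camera("top"); crop("top",t,150,120,430,290,2.8,"t9")
s=ctrl.get_state();print(tool()[0],s["opening"]*85.4,s["contact_force"])
E
```

```text
[ 0.58610958 -0.01476871  0.04446702] 28.31936468893244 [ 3.28628041 27.56455448  7.76848289]
```

View pics/t9.png

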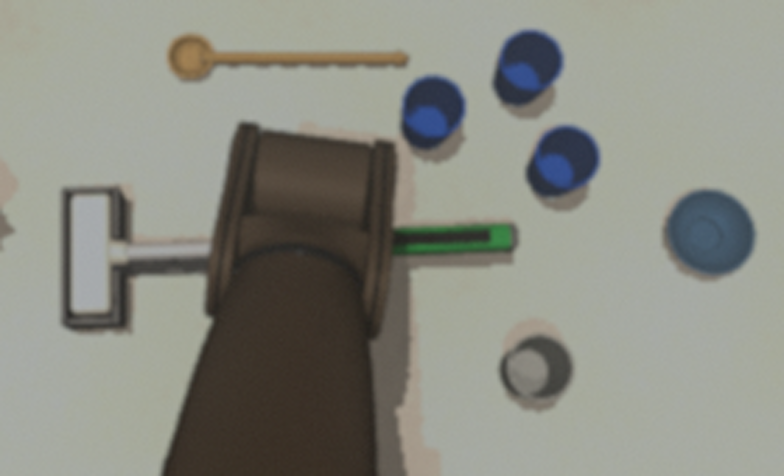

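View pics/s9.png

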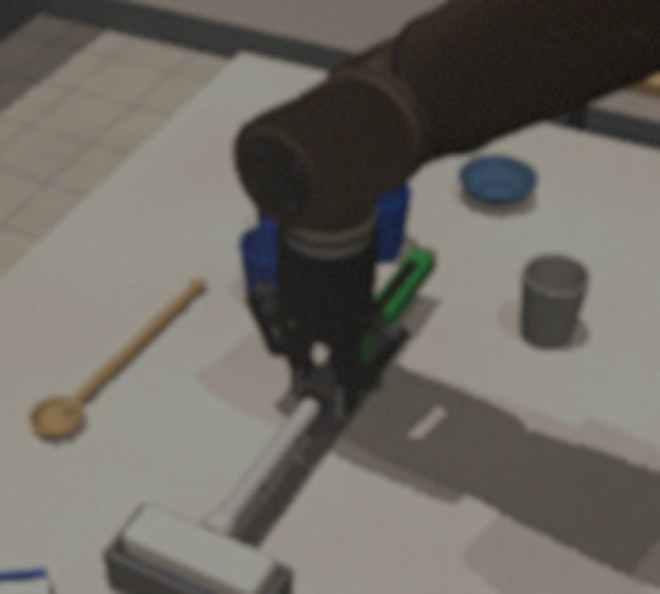

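Call:
{"method": "move_arm", "body": {"commands": [0,0.1,0,0,0,0,0,0]}}

```text
time: 19.38
eef_pos: [0.5861, -0.0147, 0.0445]
tcp_rot: [0.02, 0.706, -0.014, 0.708]
contact_force: [2.8, 19.2, 7.1]
opening: 0.333
```

Call:
{"method": "move_arm", "body": {"commands": [0,0,0,0,0,0,0,0,0,0,0,0,0,0,0,0,0,0,0,0], "jaw": 60}}

```text
time: 20.0
eef_pos: [0.5848, -0.0202, 0.0432]
tcp_rot: [0.016, 0.707, -0.016, 0.707]
contact_force: [-0.3, -0.1, 0.4]
opening: 0.704
```

```bash
python3 - <<'E'
from h import *
im=ctrl.read_camera("side"); crop("side",im,170,70,370,250,3.3,"s10")
s=ctrl.get_state();p,M=tool();print(p,M.round(4),s["opening"]*85.4,s["contact_force"])
E
```

```text
[ 0.58486992 -0.02012157  0.04327025] [[-2.00e-04  4.57e-02  9.99e-01]
 [-0.00e+00  9.99e-01 -4.57e-02]
 [-1.00e+00 -1.00e-04 -2.00e-04]] 59.85738295926551 [-0.45029971 -0.00480312  0.0539685 ]
```

View pics/s10.png

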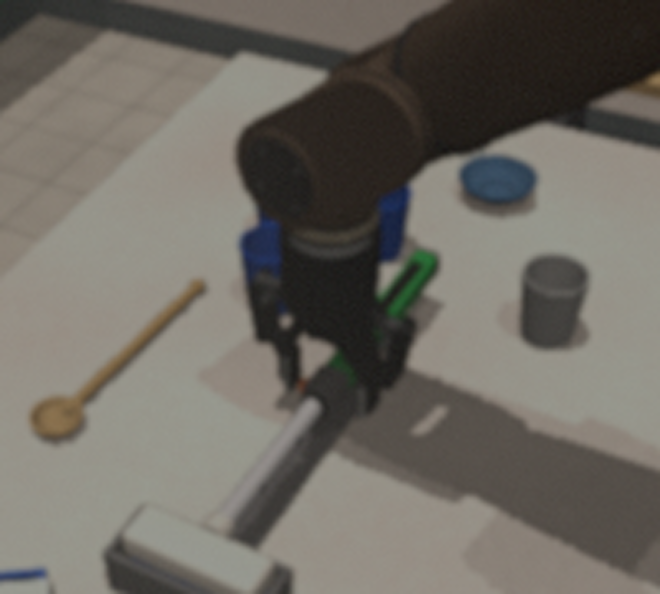

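```bash
python3 - <<'E'
from h import *
for a in("side","top"):
    im=ctrl.read_camera(a)
    hsv=cv2.cvtColor(im.copy(),cv2.COLOR_RGB2HSV); m=cv2.inRange(hsv,(2,90,40),(14,255,255))
    n,l,st,c=cv2.connectedComponentsWithStats(m)
    for i in range(1,n):
        r=ray(a,c[i],.05)
        if abs(r[0]-.6)<.05 and abs(r[1])<.1: print(a,st[i],c[i],r)
    # green tail end
    m=cv2.inRange(hsv,(50,120,40),(75,255,255)); ys,xs=np.nonzero(m); j=xs.argmax(); print(a,xs[j],ys[xs==xs[j]],ray(a,(xs[j]+.5,ys[xs==xs[j]].mean()),.063))
E
```

```text
side [260 185   3   4   8] [261. 186.] [ 0.60673507 -0.01339593  0.05      ]
side 301 [149 150] [ 0.56244972 -0.19255845  0.063     ]
top 330 [203 204 205 206 207 208 209] [ 0.57126384 -0.20111925  0.063     ]
```

Call:
{"method": "move_arm", "body": {"commands": [0,-0.4,0,0,0,-0.4,-0.06,0,0,-0.32,0,0,0,0,0,0]}}

```text
time: 20.65
eef_pos: [0.5822, -0.0487, 0.0434]
tcp_rot: [0.017, 0.707, -0.017, 0.707]
contact_force: [0.2, -0.6, 0.5]
opening: 0.701
```

```bash
python3 - <<'E'
from h import *
im=ctrl.read_camera("side"); crop("side",im,200,110,340,230,5,"s11")
print(tool()[0])
E
```

```text
[ 0.58218091 -0.04825521  0.04337045]
```

View pics/s11.png

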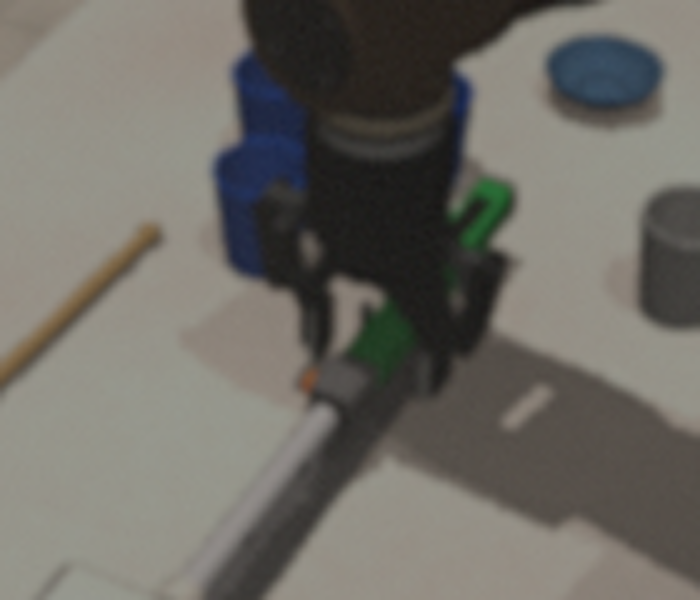

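Call:
{"method": "move_arm", "body": {"commands": [0,0,0,0,0,0,0,0,0,0,0,0,0,0,0,0,0,0,0,0,0,0,0,0,0,0,0,0,0,0,0,0], "jaw": 5, "force": 90}}

```text
time: 21.7
eef_pos: [0.5823, -0.0475, 0.0435]
tcp_rot: [0.016, 0.707, -0.016, 0.707]
contact_force: [-0.1, 2.4, 2.6]
opening: 0.264
```

```bash
python3 - <<'E'
from h import *
im=ctrl.read_camera("side"); crop("side",im,200,110,340,230,5,"s12")
s=ctrl.get_state();print(tool()[0],s["opening"]*85.4,s["contact_force"])
E
```

```text
[ 0.58233511 -0.04756333  0.04353763] 22.94929001856253 [0.41301196 2.62037312 2.5469159 ]
```

View pics/s12.png

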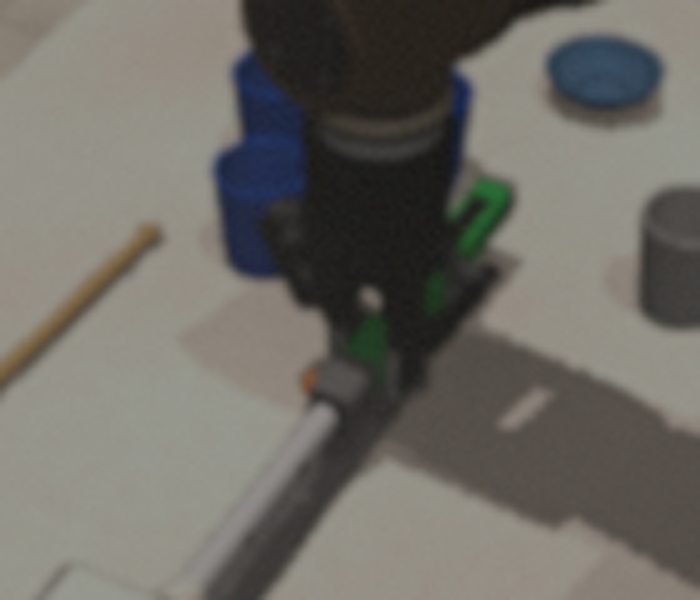

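Call:
{"method": "move_arm", "body": {"commands": [0,0.1,0,0,-0.1,0,0,0,-0.2,0,0,0,-0.2,0,0,0,-0.3,0,0,0,-0.3,0,0,0,0,0,0,0]}}

```text
time: 22.62
eef_pos: [0.5826, -0.0453, 0.0719]
tcp_rot: [0.016, 0.707, -0.016, 0.707]
contact_force: [-0.3, -0.9, -1.9]
opening: 0.269
```

```bash
python3 - <<'E'
from h import *
im=ctrl.read_camera("side"); crop("side",im,170,60,370,250,3.2,"s13")
s=ctrl.get_state();print(tool()[0],s["opening"]*85.4,s["contact_force"],s["wrist_torque"])
E
```

```text
[ 0.5823022  -0.04527168  0.07133656] 22.755499744217367 [-0.25271808 -0.25965527 -1.71905049] [-0.08655086 -0.00047896 -0.0042503 ]
```

View pics/s13.png

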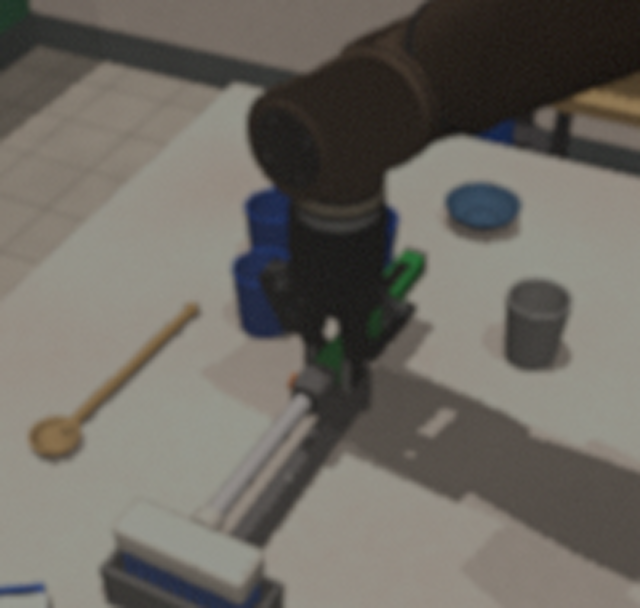

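Head coming out cleanly, brush weight carried. Lift on.

Call:
{"method": "move_arm", "body": {"commands": [-0.3,0,0,0,-0.4,0,0,0,-0.5,0,0,0,-0.5,0,0,0,-0.5,0,0,0,-0.5,0,0,0,-0.5,0,0,0,-0.5,0,0,0,-0.5,0,0,0,-0.4,0,0,0,-0.2,0,0,0,0,0,0,0,0,0,0,0,0,0,0,0,0,0,0,0]}}

```text
time: 24.55
eef_pos: [0.5821, -0.0452, 0.1904]
tcp_rot: [0.016, 0.707, -0.016, 0.707]
contact_force: [1.1, -0.2, -2.0]
opening: 0.27
```

```bash
python3 - <<'E'
from h import *
im=ctrl.read_camera("side"); crop("side",im,120,30,400,270,2.5,"s14")
t=ctrl.read_camera("top"); crop("top",t,60,80,430,320,2.1,"t14")
s=ctrl.get_state();print(tool()[0],s["opening"]*85.4,s["contact_force"],s["wrist_torque"],s["dq"])
E
```

```text
[ 0.58223334 -0.04523876  0.19063118] 22.678057977651836 [-0.33208641  0.18652426 -2.1635806 ] [-0.10604386 -0.0111276  -0.02104927] [-0.00022166 -0.00269944 -0.00121027  0.00122241 -0.00131492  0.00156145]
```

View pics/s14.png

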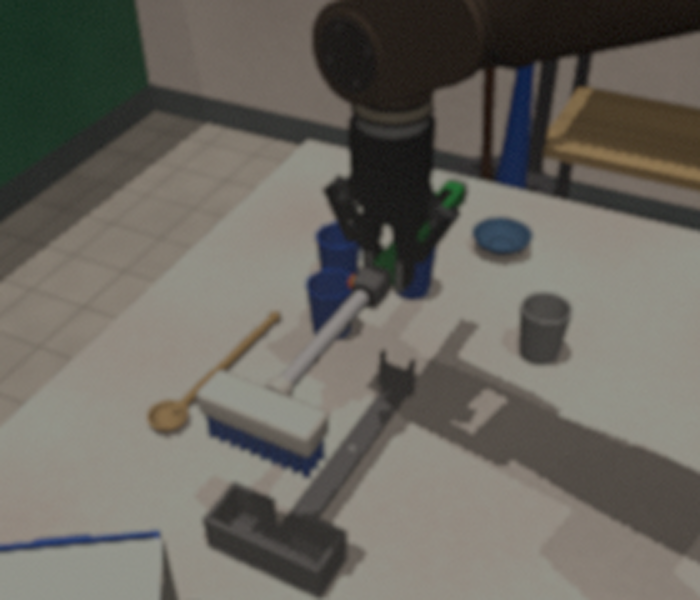

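View pics/t14.png

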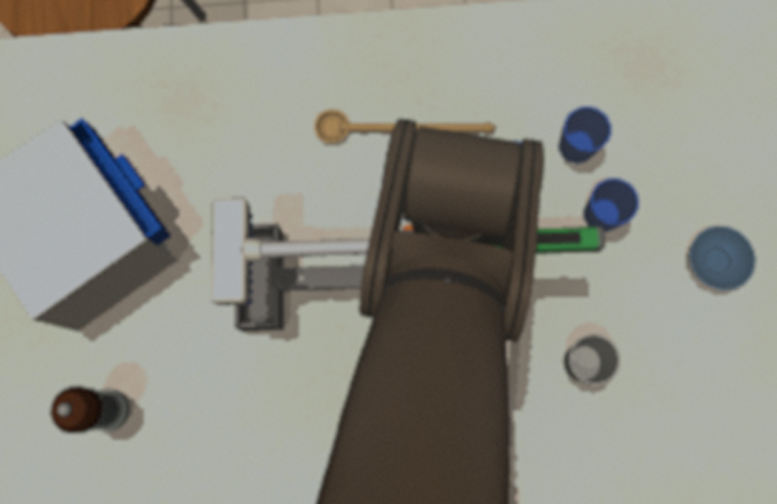

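```bash
python3 - <<'E'
from h import *
def P(n):
    c=ctrl.get_calibration(n); return c["camera_matrix"]@c["camera_from_world"][:3]
T=lambda x,y:(60+x/2.1,80+y/2.1); S=lambda x,y:(120+x/2.5,30+y/2.5)
o=[]
for nm,a,b in(("head top",T(231,250),S(264,412)),("tail",T(601,238),S(458,192)),("button",T(408,228),S(353,281))):
    X=cv2.triangulatePoints(P("top"),P("side"),np.array(a).reshape(2,1),np.array(b).reshape(2,1)); X=X[:3,0]/X[3]; o.append(X); print(nm,X.round(3),proj("top",X)-a)
print(np.linalg.norm(o[0][:2]-o[1][:2]))
s=ctrl.get_state();print(s["time"],s["eef_pos"],s["contact_force"],s["opening"])
E
```

```text
head top [0.593 0.176 0.193] [-0.02567515 -0.06130651]
tail [ 0.574 -0.21   0.194] [0.03206234 0.09192762]
button [ 0.602 -0.009  0.199] [-0.2005367  -0.50788361]
0.3865761989229265
24.65 [ 0.58223334 -0.04523876  0.19063118] [-0.33208641  0.18652426 -2.1635806 ] 0.26555103018327675
```

```bash
python3 - <<'E'
from plant import ctrl
print(ctrl.sign_off()); s=ctrl.get_state(); print(s["time"],s["eef_pos"],s["opening"])
E
```

```text
the job is handed in; nothing more can be done
None
the job is handed in; nothing more can be done
```

The job is handed in. By my last checks the brush is held long and steady, about 15 cm above where it was stored; sign-off gave no verdict.

- **Cup:** I set the steel cup down upright at about (0.46, −0.21), roughly 120 mm off the handle's line. It was standing on the shelf before I let go, and it still stood upright in the last pictures.
- **Brush:** I pinched the orange button in and drew the handle back 115 mm until it met a hard stop at 27 N. I read the extra few millimetres as the head's slack in its pocket. On opening the jaws the button sprang back out.
- **Grip and lift:** I re-gripped the green handle about 33 mm behind the button at 90 N and lifted straight up.

**Last checks, at 24.65 s:**
- From the two views, the top of the head and the tail were both about 0.19 m up, so the brush hangs level.
- Head to tail measured 387 mm; fully extended should be about 385 mm.
- The button's orange face was visible from the side.
- The gripper carried about 2.1 N, which is the brush's own weight, and the joints were nearly still.
- The other things looked to be in their places by eye; I did not measure them again.

No check failed or disagreed.

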